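Fit the loose handle on a cast plug valve by feel and shut it

TASK

The cast valve on the bench has lost its handle: take the smaller of the two loose bar handles, stand its stem in the valve's boss and turn it until its slot drops over the hidden tang and the flange sits fully home on the rim. Then turn it clockwise, seen from above, to its stop, so that the bar lies square across the pipe and the valve is shut, and let go. Leave everything else on the bench where it is.

Things in the scene. Friction and masses are not known exactly. Their poses are not given: they have to be found in the camera images.
- handle: SMALLER aluminium bar handle standing on its stem, loose, 0.25 kg. Origin: centre of the stem's lower end, z up. Stem 34 dia to z = 30 mm, with a slot 12 wide, 11 deep right across its lower end along the handle's x; flange 50 dia, z = 30 to 36; grip bar z = 36 to 70, 56 long along x, 16 wide. Slot parallel to bar: it fits either way round.
- handle_grip (a point): Middle of the small handle's grip bar, on its axis, 55 mm above the handle's origin; axes as the handle's (x along the bar).
- valve: Cast aluminium valve on a dark foot 130 x 85 mm, fixed. Origin: on the bench under the vertical stem axis. The pipe runs along the valve's x: flanges 62 dia, ends 74 mm from the axis, tops 73 mm up. SHUT: handle bar along the valve's y (square across the pipe), against a stop. Not dropped in, the handle's origin is 78 mm above the bench; fully home it is 70 mm above it.
- valve_rim (a point): Centre of the valve's boss rim, on the stem axis, 100 mm above the bench; axes as the valve's. Boss 55 dia outside at the rim; bore 37 dia, its mouth flaring to 43 over the top 6 mm. The handle's flange rests on this rim when home.
- valve_tang (a point): Fixed point on the stem axis at the top of the hidden steel tang, 22 mm below the rim; axes as the valve's, NOT the tang's. Tang 10 wide, 30 long, bevelled top; turns stiffly (0.15 N m), stays put. It starts at an unreported angle 0.5 to 1.9 rad counterclockwise (from above) of shut; stops at 0 and 2.1. The slot drops 8 mm over it within about 0.1 rad and then has about 0.08 rad play.
- big_handle: Bystander: the LARGER bar handle for another valve, same form, standing on its stem, loose; stem 50 dia, flange 66 dia, bar 70 x 22, 82 mm high in all. It does not fit. Origin: centre of its underside.
- casting: Bystander: loose spool-shaped aluminium casting, 68 dia, 60 mm high. Origin: centre of its underside.
- bottle: Bystander: upright grey plastic bottle with black cap, 56 dia, 130 mm high, loose. Origin: centre of its underside.
- wrench: Bystander: steel wrench about 180 mm long lying on the bench beyond the valve, loose. Origin near its middle, on the bench.
- rack_l: Obstacle to the robot's left of the valve: tool stand with a dark base 260 x 40 x 25 mm, long along its x, and five upright files and scrapers in a row along it, wooden handles up, 150 mm high in all, fixed to the bench. Origin: under the middle of the base. Carry things over it, not through it.
- rack_r: Obstacle to the robot's right of the valve: tool stand with a dark base 260 x 40 x 25 mm, long along its x, and five upright files and scrapers in a row along it, wooden handles up, 150 mm high in all, fixed to the bench. Origin: under the middle of the base. Carry things over it, not through it.
Mind the look-alikes: they are no part of the job. Leave any pink or yellow look-alike of the handle alone. Leave any blue look-alike of the valve alone.

How it is judged:
By the outcome, as a careful person would: the job done as asked, in the order asked, and still so for the second after the job is handed in, with the robot touching nothing.
It also fails if it takes over 61 s, if anything falls off the work surface, if the arm or the gripper's body presses on something with over 40 N, if the wrist force passes 120 N, or if a joint passes its speed limit or range.

ROBOT

A 7-joint arm with a two-finger parallel gripper is mounted at the origin on the work surface. World frame = base frame: x ahead of the robot, y to its left, z up, the work surface at z = 0. Lengths are in m, angles in degrees, forces in N, time in s.
With the tool pointing down it reaches from about 0.425 to 0.925 m from the base axis. Payload 6.8 kg.
Tool frame: the origin (TCP) lies at the very end of the fingers, on their centre line; the grasp point (between the pads) lies 19 mm behind it (r.hold_point_z is the distance from the TCP to the grasp point, in m); y points along the fingers, x is the direction in which the jaws open and shut, and the axes are right-handed (so a half turn about y gives the same grasp; the last joint's range is limited). The gripper opens to 85 mm and grips with 20 to 120 N. Pads are 22 mm wide; open, the fingers measure 114 mm over their backs; the gripper's body (76 mm by 85 mm) begins 54 mm behind the grasp point. The pads swing forward as they close: fully open they stand 13 mm farther back than shut.
Start: joints at [57.175, 27.33, 1.283, 89.118, -0.659, 63.558, -4.761], TCP at [0.303, -0.603, 0.231] pointing down, gripper open.
Joint ranges: [-169.35, 169.35], [-19.33, 120.38], [-80.79, 83.38], [13.8, 139.57], [-78.32, 258.32], [9.67, 109.79], [-169.56, 169.56]. Speed limits (degrees/s): [136.94, 136.94, 180, 180, 180, 180, 180].

INTERFACE

Orientations are given as a 3x3 rotation matrix whose columns are the frame's x, y, z axes.
In Python, from rig import monitor, read_camera, calibration, r, outline_of, tip_of gives the robot as it stands. The module is installed in compiled form; this text tells all that it offers.
- The arm moves only by the shell command python3 -m jog 'ROWS' [OPENING]. ROWS is JSON, a list of rows, each an object of numbers: "x", "y", "z": the shift along the tool's x, y, z in mm; "yaw": the turn about the tool's y in rad. In form: [{"x": .., "y": .., "z": .., "yaw": ..}, ...]. A call has 1 to 12 rows; each row is the pose to reach, as a shift and turn from the pose commanded when the call began, along the tool's axes at that moment; what a row does not reach only later rows make up. A row lasts 1/10 s, in which the tool goes at most 50 mm and 8.59 degrees, less where a joint would pass 70% of its speed; a pose out of reach is approached as far as the arm can. A call with a gripper value outside its range is refused whole. OPENING is the opening, from 0 (shut) to 1 (fully open), set as the call begins (- or left out, the last holds). The fingers move at their own pace and stop on an object; the grip force is fixed at half the most. Time passes only in rows, so rows that repeat a pose let the fingers close. It gives the time, the measured TCP pose, the force and the opening at its end, in the units of the state.
- monitor.read_state(): the state, without advancing time (a new reading comes with each control period).
- read_camera(name): name is "scene" or "top" or "wrist"; returns (picture, depth): 420x560x3 uint8, red, green, blue; 420x560 float32, m along the optical axis (not along the pixel's ray), 0 where there is no reading.
- calibration(name): a dict with "K" (3x3 intrinsics, pixels), "position" and "attitude" of the camera in the world. Camera axes: x right, y down, z forward; pixel columns grow to the right and rows downward; lengths in m; the calibration is good to about 2 mm. A picture is of the moment at which its call begins: read the wrist's pose just before it. calibration takes no time and is no camera call; for the wrist camera it gives the pose at the moment of the call.
- r.sign_off(): hands the job in, once; it reports no verdict.
Trained networks look in the newest picture that a camera, given by its name, has taken for a name from the list of things; names that differ only in an ending like _2 or _b are one class to them, and where a whole thing is asked for, a point or a joint stands for the part that bears it (a point fixed in the world has none). Each returns a list of dicts, best first, with "confidence" (0 to 1); they miss things now and then, are a little off and sometimes report something else, mostly with a low value. They report only what shows in the picture. A call takes as long as a camera call. They do not tell look-alikes from the thing itself.
- outline_of(camera, target): "region" (420x560 bool, what is visible of it) and "box" ([left, top, width, height] in pixels, round what is visible of it).
- tip_of(camera, target): "pixel" ([column, row] in pixels: a listed point, or the origin of a listed thing).
The state is a dict: "clock": time; "joints": joint angles; "joint_vel": joint speeds; "effort": joint torques, N m; "tcp_pos": TCP position; "tcp_rot": TCP orientation; "force": force on the tool from outside, world axes, zero at the start; "wrist_torque": the same for the moment, N m; "width": opening from 0.0 (shut) to 1.0 (fully open).
Only numpy, scipy, OpenCV 4.12 (cv2) and the standard library are available. Lean on these libraries where they do the work, as an engineer would, in place of code of your own. Each camera call takes 0.05 s, during which the arm holds its last target. There are 200 camera calls.

## Working session

There is one attempt and no reset: what is moved stays moved. The work goes in short steps, Python scripts to look and compute and a shell command to move; the robot and the scene stay as the last step left them, time stands still between calls to the robot, and variables do not carry over. Pictures are saved under pics/ and viewed, about 8 in all and at most 12, crops included, and the job is handed in when it is done.

```bash
mkdir -p pics; cat > h.py <<'E'
import numpy as np, cv2
from rig import monitor, read_camera, calibration, r, outline_of, tip_of
def cloud(name):
    p,d=read_camera(name); c=calibration(name); K=np.array(c["K"]); R=np.array(c["attitude"]); t=np.array(c["position"])
    v,u=np.mgrid[:420,:560]
    P=np.stack([(u-K[0,2])/K[0,0]*d,(v-K[1,2])/K[1,1]*d,d],-1)@R.T+t
    P[d==0]=np.nan
    return p,d,P,(K,R,t)
def save(p,n): cv2.imwrite("pics/"+n,p[:,:,::-1])
def st():
    s=monitor.read_state(); print("t",round(s["clock"],2),"tcp",np.round(s["tcp_pos"],4),"F",np.round(s["force"],1),"T",np.round(s["wrist_torque"],2),"w",round(s["width"],3)); print(np.round(s["tcp_rot"],3).tolist(), np.round(s["joints"],1)); return s
E
python3 - <<'E'
from h import *
st(); print(r.hold_point_z)
ims=[]
for n in ("scene","top"):
    p,d,P,(K,R,t)=cloud(n); save(p,n+".png"); ims.append(p)
    np.save(n+"_P.npy",P); print(n,t.round(3),R.round(2).tolist())
    for k in ("handle","valve","big_handle"):
        for o in outline_of(n,k)[:3]:
            m=o["region"]; q=P[m]; q=q[~np.isnan(q[:,0])]
            print(n,k,round(o["confidence"],2),o["box"],"med",np.median(q,0).round(3) if len(q) else 0,"zmax",np.percentile(q[:,2],98).round(3) if len(q) else 0)
    for k in ("handle_grip","valve_rim"):
        for o in tip_of(n,k)[:3]: print(n,k,round(o["confidence"],2),np.round(o["pixel"],1))
E
```

```text
t 0.0 tcp [ 0.3023 -0.6028  0.2303] F [0.1 0.  0.5] T [ 0.02 -0.05  0.02] w 0.997
[[0.448, -0.001, 0.894], [-0.894, 0.002, 0.448], [-0.002, -1.0, -0.0]] [57.2 27.4  1.3 89.2 -0.7 63.6 -4.8]
0.0187
scene [ 1.276 -0.736  0.873] [[0.74, 0.4, -0.54], [0.68, -0.43, 0.6], [0.0, -0.81, -0.59]]
scene handle 0.74 [342.6, 145.8, 14.5, 25.2] med [0.489 0.439 0.041] zmax 0.071
scene handle 0.65 [307.3, 139.5, 12.0, 18.5] med [0.359 0.407 0.046] zmax 0.07
scene handle 0.64 [310.2, 154.8, 21.8, 23.0] med [0.451 0.35  0.05 ] zmax 0.144
scene valve 0.81 [235.0, 205.1, 47.6, 54.1] med [ 0.539 -0.038  0.052] zmax 0.099
scene valve 0.64 [179.6, 186.3, 31.5, 51.0] med [ 0.357 -0.093  0.059] zmax 0.1
scene big_handle 0.66 [122.0, 257.5, 28.8, 42.6] med [ 0.467 -0.349  0.051] zmax 0.082
scene big_handle 0.4 [315.4, 154.7, 13.0, 21.5] med [0.451 0.35  0.049] zmax 0.071
scene handle_grip 0.71 [351. 153.]
scene handle_grip 0.64 [323.8 163. ]
scene valve_rim 0.9 [253.7 209.9]
scene valve_rim 0.76 [193.9 193.5]
scene valve_rim 0.55 [308.5 273. ]
top [0.436 0.031 0.988] [[0.02, -0.99, 0.15], [-1.0, -0.02, 0.02], [-0.02, -0.15, -0.99]]
top handle 0.97 [120.1, 293.1, 21.4, 24.1] med [0.361 0.412 0.057] zmax 0.073
top handle 0.94 [147.7, 257.4, 18.2, 24.6] med [0.446 0.354 0.057] zmax 0.073
top handle 0.71 [103.7, 240.7, 28.1, 24.0] med [0.484 0.45  0.039] zmax 0.073
top valve 0.94 [302.7, 285.0, 58.5, 67.5] med [ 0.342 -0.067  0.057] zmax 0.101
top valve 0.72 [284.4, 208.9, 47.0, 64.4] med [ 0.523 -0.013  0.058] zmax 0.101
top valve 0.61 [320.5, 106.1, 49.9, 64.8] med [ 0.771 -0.101  0.058] zmax 0.101
top big_handle 0.78 [426.0, 257.9, 41.2, 24.3] med [ 0.46  -0.338  0.061] zmax 0.085
top handle_grip 0.92 [153.7 265.7]
top handle_grip 0.63 [116.3 253.7]
top handle_grip 0.57 [127.5 302. ]
top valve_rim 0.85 [308.3 238.5]
top valve_rim 0.69 [337.8 319. ]
top valve_rim 0.69 [347.8 130.1]
```

```bash
python3 - <<'E'
import cv2
p=cv2.imread("pics/top.png"); cv2.imwrite("pics/top2.png",cv2.resize(p[60:360,80:480],None,fx=2,fy=2,interpolation=3))
E
```

```text
(no output)
```

View pics/top2.png

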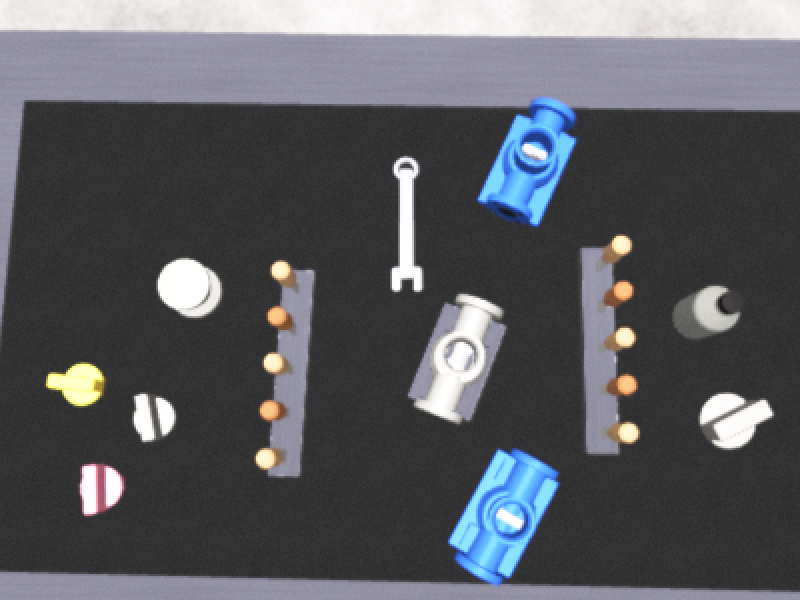

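View pics/scene.png

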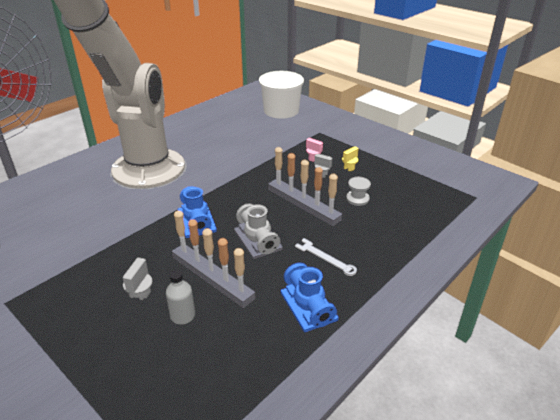

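The top picture shows the grey handle at crop (153,418) with a pink and a yellow look-alike beside it. The grey valve is at crop (459,357), and its tang shows in the bore. Next I measure both.

```bash
cat > m.py <<'E'
from h import *
def bar(P,c,zlo=.060,zhi=.080,rad=.045):
    q=P.reshape(-1,3); q=q[~np.isnan(q[:,0])]
    q=q[(np.hypot(*(q[:,:2]-c).T)<rad)&(q[:,2]>zlo)&(q[:,2]<zhi)]
    (x,y),(w,h),a=cv2.minAreaRect((q[:,:2]*1000).astype(np.float32))
    if w<h: a+=90
    pc=np.linalg.svd(q[:,:2]-q[:,:2].mean(0),full_matrices=False)[2][0]
    return np.array([x,y])/1000,(max(w,h),min(w,h)),((a+90)%180)-90,np.rad2deg(np.arctan(pc[1]/pc[0])),len(q),q
def circ(P,c,zlo,zhi,rad=.035):
    q=P.reshape(-1,3); q=q[~np.isnan(q[:,0])]
    q=q[(np.hypot(*(q[:,:2]-c).T)<rad)&(q[:,2]>zlo)&(q[:,2]<zhi)]
    (x,y),R=cv2.minEnclosingCircle((q[:,:2]*1000).astype(np.float32)); return np.array([x,y])/1000,R,len(q)
E
python3 - <<'E'
from m import *
for n in ("top","scene"):
    P=np.load(n+"_P.npy")
    b=bar(P,np.array([.45,.355]),.066); print(n,"bar",b[0].round(4),np.round(b[1],1),round(b[2],1),round(b[3],1),b[4],b[5].mean(0).round(4))
    c=circ(P,np.array([.53,-.016]),.096,.106); print("rim",c)
    try:
        t=bar(P,c[0],.070,.082,.016); print("tang",t[0].round(4),np.round(t[1],1),round(t[2],1),round(t[3],1),t[4])
    except Exception as e: print(e)
    # foot
    f=bar(P,c[0],.004,.03,.09); print("foot",f[0].round(4),np.round(f[1],1),round(f[2],1),f[4])
    f=bar(P,c[0],.045,.080,.09); print("pipe",f[0].round(4),np.round(f[1],1),round(f[2],1),round(f[3],1),f[4])
E
```

```text
top bar [0.4454 0.3598] [54.9 16.9] 15.6 14.9 158 [0.4455 0.3596 0.0702]
rim (array([ 0.52502814, -0.01381794]), 26.54140281677246, 194)
tang [ 0.5252 -0.0138] [30.1  9.9] -55.4 -53.8 54
foot [ 0.5221 -0.0166] [167.  161.7] 14.3 703
pipe [ 0.5248 -0.0137] [148.6  69. ] -20.6 -20.4 1030
scene bar [0.4427 0.3532] [54.1 21. ] 9.8 14.2 50 [0.4433 0.3538 0.0688]
rim (array([ 0.52325006, -0.01767574]), 27.680028915405273, 95)
tang [ 0.516  -0.0086] [9.9 7.3] -28.8 -18.2 5
foot [ 0.5257 -0.0216] [145.2  84.4] -19.0 470
pipe [ 0.522  -0.0205] [155.2  66.3] -17.0 -15.7 706
```

```bash
cat > go.py <<'E'
from h import *
import sys
# args: x y z theta ; theta = world angle of tool x (deg); several sets, each relative to the pose now
def plan(*T):
    s=monitor.read_state(); R=np.array(s["tcp_rot"]); p=np.array(s["tcp_pos"])
    th=np.rad2deg(np.arctan2(R[1,0],R[0,0])); print("now",p.round(4),"theta",round(th,2))
    for x,y,z,a in T:
        d=R.T@(np.array([x,y,z])-p)*1000
        print("x %.1f y %.1f z %.1f yaw %.3f"%(*d,-np.deg2rad((a-th+180)%360-180)))
if __name__=="__main__":
    a=list(map(float,sys.argv[1:])); plan(*[a[i:i+4] for i in range(0,len(a),4)])
E
python3 go.py 0.58 -0.32 0.24 20  0.60 0.10 0.24 60
```

```text
now [ 0.3026 -0.6034  0.2313] theta -63.37
x -129.0 y -8.7 z 375.0 yaw -1.455
x -495.5 y -8.7 z 581.2 yaw -2.153
```

```bash
python3 -m jog '[{"x":-129,"y":-9,"z":375,"yaw":-1.45},{"x":-129,"y":-9,"z":375,"yaw":-1.45},{"x":-129,"y":-9,"z":375,"yaw":-1.45},{"x":-129,"y":-9,"z":375,"yaw":-1.45},{"x":-129,"y":-9,"z":375,"yaw":-1.45},{"x":-129,"y":-9,"z":375,"yaw":-1.45},{"x":-129,"y":-9,"z":375,"yaw":-1.45},{"x":-129,"y":-9,"z":375,"yaw":-1.45},{"x":-129,"y":-9,"z":375,"yaw":-1.45},{"x":-129,"y":-9,"z":375,"yaw":-1.45}]' 0.6; python3 go.py 0.60 0.10 0.24 80
```

```text
clock: 1.6
tcp_pos: [0.5815, -0.3177, 0.2404]
tcp_rot: [[0.938, 0.001, -0.346], [0.346, 0.001, 0.938], [0.001, -1.0, 0.0]]
force: [0.1, -0.5, -1.3]
width: 0.598
now [ 0.5815 -0.3177  0.2404] theta 20.26
x 161.9 y 0.6 z 385.4 yaw -1.043
```

```bash
python3 -m jog '[{"x":162,"y":0,"z":385,"yaw":-1.04},{"x":162,"y":0,"z":385,"yaw":-1.04},{"x":162,"y":0,"z":385,"yaw":-1.04},{"x":162,"y":0,"z":385,"yaw":-1.04},{"x":162,"y":0,"z":385,"yaw":-1.04},{"x":162,"y":0,"z":385,"yaw":-1.04},{"x":162,"y":0,"z":385,"yaw":-1.04},{"x":162,"y":0,"z":385,"yaw":-1.04},{"x":162,"y":0,"z":385,"yaw":-1.04},{"x":162,"y":0,"z":385,"yaw":-1.04}]'; python3 go.py 0.445 0.359 0.23 105
```

```text
clock: 2.6
tcp_pos: [0.6021, 0.1018, 0.2407]
tcp_rot: [[0.179, 0.001, -0.984], [0.984, 0.002, 0.179], [0.002, -1.0, -0.0]]
force: [-0.5, -0.6, 0.3]
width: 0.602
now [0.6021 0.1018 0.2407] theta 79.67
x 224.8 y 11.2 z 200.7 yaw -0.442
```

```bash
python3 -m jog '[{"x":225,"y":11,"z":201,"yaw":-0.44},{"x":225,"y":11,"z":201,"yaw":-0.44},{"x":225,"y":11,"z":201,"yaw":-0.44},{"x":225,"y":11,"z":201,"yaw":-0.44},{"x":225,"y":11,"z":201,"yaw":-0.44},{"x":225,"y":11,"z":201,"yaw":-0.44},{"x":225,"y":11,"z":201,"yaw":-0.44},{"x":225,"y":11,"z":201,"yaw":-0.44},{"x":225,"y":11,"z":201,"yaw":-0.44}]'; python3 - <<'E'
from m import *
p,d,P,_=cloud("wrist"); save(p,"w1.png"); np.save("w1_P.npy",P)
b=bar(P,np.array([.445,.359]),.064); print("wrist bar",b[0].round(4),np.round(b[1],1),round(b[2],1),round(b[3],1),b[4],b[5].mean(0).round(4))
from go import plan
plan((b[0][0],b[0][1],.10,b[2]+90),(b[0][0],b[0][1],.042,b[2]+90))
E
```

```text
clock: 3.5
tcp_pos: [0.4486, 0.3534, 0.229]
tcp_rot: [[-0.247, 0.001, -0.969], [0.969, -0.002, -0.247], [-0.002, -1.0, -0.0]]
force: [0.9, -0.1, -0.8]
width: 0.598
wrist bar [0.4441 0.3576] [55.8 15.8] 14.4 14.7 1212 [0.443  0.3572 0.0701]
now [0.4487 0.3532 0.229 ] theta 104.29
x 5.6 y 129.0 z 3.4 yaw -0.002
x 5.7 y 187.0 z 3.4 yaw -0.002
```

View pics/w1.png

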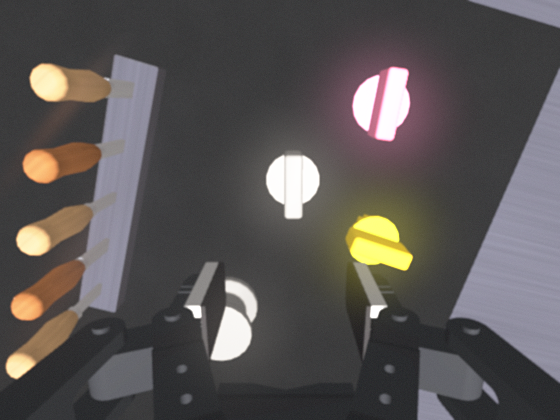

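The wrist view shows the grey handle at pixel (293,185) with its bar lined up to the jaws. The pink (380,104) and yellow (375,240) look-alikes are clear of the finger paths.

```bash
python3 -m jog '[{"x":3,"y":50,"z":2,"yaw":0},{"x":5,"y":90,"z":3,"yaw":0},{"x":5,"y":120,"z":3,"yaw":0},{"x":5,"y":120,"z":3,"yaw":0},{"x":5,"y":120,"z":3,"yaw":0}]'; python3 go.py 0.444 0.3576 0.042 104.5
```

```text
clock: 4.05
tcp_pos: [0.4438, 0.3586, 0.1097]
tcp_rot: [[-0.248, -0.0, -0.969], [0.969, -0.0, -0.248], [-0.0, -1.0, 0.0]]
force: [0.7, 0.2, 0.8]
width: 0.601
now [0.4438 0.3586 0.1097] theta 104.38
x -1.0 y 67.7 z 0.1 yaw -0.002
```

```bash
python3 -m jog '[{"x":-1,"y":30,"z":0,"yaw":0},{"x":-1,"y":55,"z":0,"yaw":0},{"x":-1,"y":67,"z":0,"yaw":0},{"x":-1,"y":67,"z":0,"yaw":0},{"x":-1,"y":67,"z":0,"yaw":0}]' && python3 -m jog '[{"x":0,"y":0,"z":0,"yaw":0},{"x":0,"y":0,"z":0,"yaw":0},{"x":0,"y":0,"z":0,"yaw":0},{"x":0,"y":0,"z":0,"yaw":0},{"x":0,"y":0,"z":0,"yaw":0},{"x":0,"y":0,"z":0,"yaw":0},{"x":0,"y":0,"z":0,"yaw":0},{"x":0,"y":0,"z":0,"yaw":0},{"x":0,"y":0,"z":0,"yaw":0}]' 0
```

```text
clock: 4.55
tcp_pos: [0.444, 0.3594, 0.0439]
tcp_rot: [[-0.25, 0.002, -0.968], [0.968, 0.001, -0.25], [0.001, -1.0, -0.002]]
force: [-0.0, 0.3, 0.9]
width: 0.601
clock: 5.45
tcp_pos: [0.4436, 0.3591, 0.0435]
tcp_rot: [[-0.25, 0.002, -0.968], [0.968, 0.001, -0.25], [0.0, -1.0, -0.002]]
force: [1.4, -1.0, 6.6]
width: 0.175
```

```bash
python3 -m jog '[{"y":-15},{"y":-50},{"y":-95},{"y":-140},{"y":-180},{"y":-200},{"y":-200},{"y":-200}]'; python3 go.py 0.60 0.15 0.245 70 0.525 -0.014 0.245 35.5
```

```text
now [0.4436 0.3591 0.0435] theta 104.5
x -241.6 y -201.4 z -99.4 yaw 0.602
x -381.6 y -201.7 z 14.3 yaw 1.204$[0]: bad value
```

```bash
python3 -m jog '[{"x":0,"y":-15,"z":0,"yaw":0},{"x":0,"y":-50,"z":0,"yaw":0},{"x":0,"y":-95,"z":0,"yaw":0},{"x":0,"y":-140,"z":0,"yaw":0},{"x":0,"y":-180,"z":0,"yaw":0},{"x":0,"y":-200,"z":0,"yaw":0},{"x":0,"y":-200,"z":0,"yaw":0},{"x":0,"y":-200,"z":0,"yaw":0}]'; python3 go.py 0.58 0.15 0.245 70 0.525 -0.014 0.245 35.5
```

```text
clock: 6.25
tcp_pos: [0.4427, 0.3581, 0.2421]
tcp_rot: [[-0.251, 0.0, -0.968], [0.968, -0.001, -0.251], [-0.001, -1.0, 0.0]]
force: [-0.0, -0.2, -2.5]
width: 0.179
now [0.4427 0.3581 0.2421] theta 104.51
x -235.9 y -2.8 z -80.8 yaw 0.602
x -380.8 y -2.7 z 13.5 yaw 1.204
```

```bash
python3 -m jog '[{"x":-40,"y":-3,"z":-14,"yaw":0.1},{"x":-80,"y":-3,"z":-28,"yaw":0.2},{"x":-120,"y":-3,"z":-42,"yaw":0.3},{"x":-160,"y":-3,"z":-55,"yaw":0.42},{"x":-200,"y":-3,"z":-55,"yaw":0.55},{"x":-240,"y":-3,"z":-50,"yaw":0.68},{"x":-280,"y":-3,"z":-35,"yaw":0.82},{"x":-315,"y":-3,"z":-18,"yaw":0.96},{"x":-350,"y":-3,"z":0,"yaw":1.1},{"x":-381,"y":-3,"z":13,"yaw":1.2},{"x":-381,"y":-3,"z":13,"yaw":1.2},{"x":-381,"y":-3,"z":13,"yaw":1.2}]'; python3 - <<'E'
from m import *
st()
p,d,P,_=cloud("wrist"); save(p,"w2.png")
c=circ(P,np.array([.525,-.014]),.096,.106); print("wrist rim",c)
f=bar(P,np.array([.525,-.014]),.045,.080,.09); print("pipe",f[0].round(4),np.round(f[1],1),round(f[2],1),round(f[3],1),f[4])
p,d,P,_=cloud("top"); save(p,"t2.png")
s=monitor.read_state(); x=np.array(s["tcp_pos"])
q=P.reshape(-1,3); q=q[np.hypot(*(q[:,:2]-x[:2]).T)<.06]; print(len(q))
E
```

```text
clock: 7.45
tcp_pos: [0.5247, -0.0143, 0.2436]
tcp_rot: [[0.812, -0.003, -0.583], [0.583, 0.0, 0.812], [-0.003, -1.0, 0.002]]
force: [0.2, 1.1, -2.5]
width: 0.177
t 7.45 tcp [ 0.5247 -0.0143  0.2436] F [ 0.2  1.1 -2.5] T [ 0.03 -0.03  0.05] w 0.177
[[0.812, -0.003, -0.583], [0.583, 0.0, 0.812], [-0.003, -1.0, 0.002]] [ 21.7  15.4 -31.8 106.9   9.2  60.4  21.9]
wrist rim (array([ 0.52449066, -0.0151329 ]), 26.71866798400879, 1233)
pipe [ 0.5247 -0.0144] [148.8  67.9] -20.7 -13.6 5739
8748
```

View pics/w2.png

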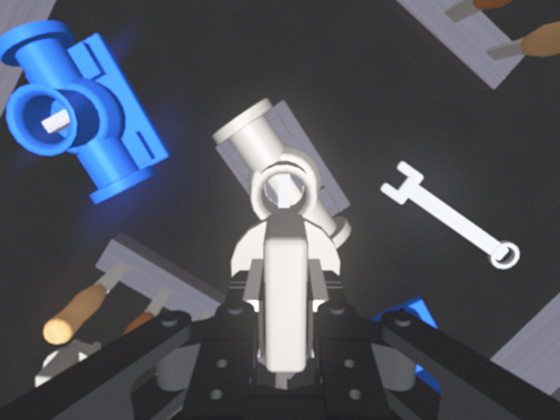

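The tang shows in the bore at (285,190), roughly in line with the held bar. I'll check where the bar sits in the grip.

```bash
python3 - <<'E'
from m import *
p,d,P,_=cloud("wrist"); s=monitor.read_state(); R=np.array(s["tcp_rot"]); x=np.array(s["tcp_pos"])
L=((P-x)@R)*1000; q=L.reshape(-1,3); q=q[~np.isnan(q[:,0])]
m=(abs(q[:,0])<12)&(abs(q[:,2])<45)&(q[:,1]>-40)&(q[:,1]<-20); b=q[m]; print("bar tool-frame med",np.median(b,0).round(1),np.percentile(b,[1,99],axis=0).round(1).tolist(),len(b))
m=(np.hypot(q[:,0],q[:,2])<40)&(q[:,1]>0)&(q[:,1]<14); f=q[m]; 
if len(f): print("flange",np.percentile(f,[1,50,99],axis=0).round(1).tolist(),len(f)); print(cv2.minEnclosingCircle(f[:,[0,2]].astype(np.float32)))
t=bar(P,np.array([.5248,-.0144]),.070,.082,.016); print("tang",t[0].round(4),np.round(t[1],1),round(t[2],1),round(t[3],1),t[4])
from go import plan; plan((.5248,-.0144,.152,34.5),(.5248,-.0144,.125,34.5))
E
```

```text
bar tool-frame med [ -0.2 -27.1   5.5] [[-11.0, -38.8, -26.1], [11.0, -21.2, 27.4]] 7414
flange [[-24.0, 1.0, -1.4], [-1.0, 6.9, 10.8], [23.8, 11.1, 27.4]] 2313
((-0.15609945356845856, 2.8251726627349854), 25.182409286499023)
tang [ 0.5243 -0.0161] [29.5  9.7] -54.6 -55.8 370
now [ 0.5255 -0.0119  0.2446] theta 35.92
x -2.0 y 92.6 z -1.7 yaw 0.025
x -2.0 y 119.6 z -1.7 yaw 0.025
```

```bash
python3 -m jog '[{"x":-2,"y":30,"z":-2,"yaw":0.02},{"x":-2,"y":60,"z":-2,"yaw":0.02},{"x":-2,"y":80,"z":-2,"yaw":0.02},{"x":-2,"y":92,"z":-2,"yaw":0.02},{"x":-2,"y":92,"z":-2,"yaw":0.02},{"x":-2,"y":92,"z":-2,"yaw":0.02}]'; python3 - <<'E'
from h import *
from go import plan
for _ in range(3): plan((.5252,-.0156,.124,35.0)); cloud("wrist")
p,d,P,_=cloud("wrist"); save(p,"w3.png")
s=monitor.read_state(); R=np.array(s["tcp_rot"]); x=np.array(s["tcp_pos"])
q=((P-x)@R).reshape(-1,3)*1000; q=q[~np.isnan(q[:,0])]
# rim, tool-frame: rim plane y = (tcp z - .1)*1000
yr=(x[2]-.1)*1000
m=(np.hypot(q[:,0],q[:,2])<36)&(abs(q[:,1]-yr)<4)&(q[:,2]>5); f=q[m][:,[0,2]]
print(yr,len(f),cv2.minEnclosingCircle(f.astype(np.float32)) if len(f) else 0)
m=(np.hypot(q[:,0],q[:,2])<34)&(q[:,1]>2)&(q[:,1]<12)&(q[:,2]>0); f=q[m][:,[0,2]]
print("flange",len(f),cv2.minEnclosingCircle(f.astype(np.float32)) if len(f) else 0)
E
```

```text
clock: 8.2
tcp_pos: [0.526, -0.0156, 0.1539]
tcp_rot: [[0.822, 0.001, -0.569], [0.569, 0.0, 0.822], [0.001, -1.0, -0.0]]
force: [0.5, -0.3, -2.4]
width: 0.173
now [ 0.526  -0.0156  0.1539] theta 34.67
x -0.7 y 29.9 z 0.4 yaw -0.006
now [ 0.5263 -0.0157  0.1543] theta 34.65
x -0.9 y 30.3 z 0.8 yaw -0.006
now [ 0.5264 -0.0159  0.1545] theta 34.63
x -0.9 y 30.5 z 0.9 yaw -0.006
54.39104677242484 1332 ((-2.4145820140838623, 5.603557586669922), 25.825828552246094)
flange 2185 ((-0.2475191354751587, 3.2996318340301514), 24.742626190185547)
```

View pics/w3.png

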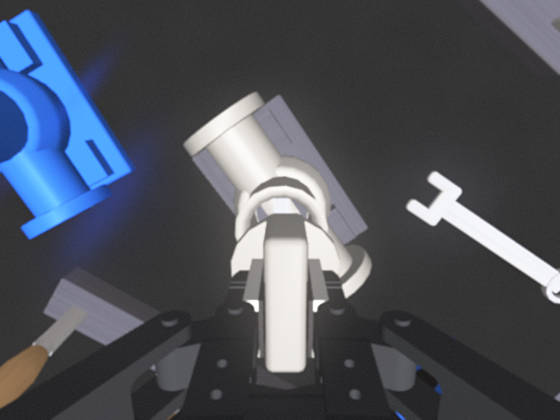

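```bash
python3 -m jog '[{"x":-1.4,"y":5,"z":1,"yaw":0},{"x":-1.4,"y":10,"z":1,"yaw":0},{"x":-1.4,"y":14,"z":1,"yaw":0},{"x":-1.4,"y":18,"z":1,"yaw":0},{"x":-1.4,"y":18,"z":1,"yaw":0}]' ; python3 -c "
from h import *
st()"
```

```text
clock: 8.9
tcp_pos: [0.5232, -0.0163, 0.1345]
tcp_rot: [[0.823, -0.001, -0.568], [0.568, 0.0, 0.823], [-0.001, -1.0, 0.001]]
force: [-1.4, 0.3, -1.9]
width: 0.179
t 8.9 tcp [ 0.5232 -0.0163  0.1345] F [-1.4  0.3 -1.9] T [ 0.07 -0.06 -0.02] w 0.179
[[0.823, -0.001, -0.568], [0.568, 0.0, 0.823], [-0.001, -1.0, 0.001]] [ 19.1  22.8 -29.5 113.3  15.   47.6  15.9]
```

```bash
python3 -m jog '[{"x":0,"y":4,"z":0,"yaw":0},{"x":0,"y":8,"z":0,"yaw":0},{"x":0,"y":11,"z":0,"yaw":0},{"x":0,"y":11,"z":0,"yaw":0}]' && python3 -m jog '[{"x":0,"y":3,"z":0,"yaw":0},{"x":0,"y":6,"z":0,"yaw":0},{"x":0,"y":6,"z":0,"yaw":0}]' ; python3 -c "
from h import *
st()"
```

```text
clock: 9.3
tcp_pos: [0.5234, -0.0163, 0.1238]
tcp_rot: [[0.823, -0.001, -0.568], [0.568, 0.0, 0.823], [-0.001, -1.0, 0.001]]
force: [0.2, 0.5, -2.7]
width: 0.173
clock: 9.6
tcp_pos: [0.5234, -0.0163, 0.1179]
tcp_rot: [[0.823, -0.001, -0.568], [0.568, -0.0, 0.823], [-0.001, -1.0, 0.0]]
force: [0.2, 1.1, -1.4]
width: 0.172
t 9.6 tcp [ 0.5234 -0.0163  0.1179] F [ 0.2  1.1 -1.4] T [ 0.02  0.05 -0.05] w 0.172
[[0.823, -0.001, -0.568], [0.568, -0.0, 0.823], [-0.001, -1.0, 0.0]] [ 18.5  24.2 -29.  114.   16.1  45.7  14.9]
```

```bash
python3 -m jog '[{"x":0,"y":2,"z":0,"yaw":0},{"x":0,"y":3.5,"z":0,"yaw":0},{"x":0,"y":3.5,"z":0,"yaw":0}]' && python3 -m jog '[{"x":0,"y":1,"z":0,"yaw":0},{"x":0,"y":2,"z":0,"yaw":0},{"x":0,"y":2,"z":0,"yaw":0}]'
```

```text
clock: 9.9
tcp_pos: [0.5236, -0.0163, 0.1146]
tcp_rot: [[0.823, -0.0, -0.568], [0.568, -0.0, 0.823], [-0.0, -1.0, 0.0]]
force: [0.6, -0.1, -2.3]
width: 0.174
clock: 10.2
tcp_pos: [0.5238, -0.0163, 0.1134]
tcp_rot: [[0.823, 0.0, -0.568], [0.568, -0.0, 0.823], [0.0, -1.0, -0.001]]
force: [-2.5, 0.1, 3.6]
width: 0.173
```

It is home: contact came at the expected height, TCP z 0.1134. Next is the clockwise turn.

```bash
python3 -m jog '[{"x":0,"y":0,"z":0,"yaw":0.1},{"x":0,"y":0,"z":0,"yaw":0.2},{"x":0,"y":0,"z":0,"yaw":0.3},{"x":0,"y":0,"z":0,"yaw":0.4},{"x":0,"y":0,"z":0,"yaw":0.5},{"x":0,"y":0,"z":0,"yaw":0.5}]' && python3 -c "
from h import *
st()" && python3 -m jog '[{"x":0,"y":0,"z":0,"yaw":0.1},{"x":0,"y":0,"z":0,"yaw":0.2},{"x":0,"y":0,"z":0,"yaw":0.3},{"x":0,"y":0,"z":0,"yaw":0.35},{"x":0,"y":0,"z":0,"yaw":0.35}]'; python3 -c "
from h import *
import go
st(); go.plan()"
```

```text
clock: 10.8
tcp_pos: [0.5237, -0.0165, 0.1134]
tcp_rot: [[0.995, 0.0, -0.103], [0.103, -0.001, 0.995], [-0.0, -1.0, -0.001]]
force: [-3.2, -1.3, 6.9]
width: 0.179
t 10.8 tcp [ 0.5237 -0.0165  0.1134] F [-3.2 -1.3  6.9] T [-0.25  0.66 -0.07] w 0.179
[[0.995, 0.0, -0.103], [0.103, -0.001, 0.995], [-0.0, -1.0, -0.001]] [ 13.1  23.5 -22.2 114.5  12.6  44.2 -10.6]
clock: 11.3
tcp_pos: [0.5235, -0.0165, 0.1134]
tcp_rot: [[0.97, -0.0, 0.242], [-0.242, -0.001, 0.97], [-0.0, -1.0, -0.001]]
force: [-3.4, -1.7, 7.3]
width: 0.178
t 11.3 tcp [ 0.5235 -0.0165  0.1134] F [-3.4 -1.7  7.3] T [-0.3   0.88  0.09] w 0.178
[[0.97, -0.0, 0.242], [-0.242, -0.001, 0.97], [-0.0, -1.0, -0.001]] [  9.4  22.9 -17.7 114.8   9.9  43.7 -28.2]
now [ 0.5235 -0.0165  0.1134] theta -14.01
```

```bash
for k in 1 2; do python3 -m jog '[{"x":0,"y":0,"z":0,"yaw":0.03},{"x":0,"y":0,"z":0,"yaw":0.06},{"x":0,"y":0,"z":0,"yaw":0.06}]' >/dev/null; python3 -c "
from h import *
import go
st(); go.plan()"; done
```

```text
t 11.6 tcp [ 0.5234 -0.0164  0.1134] F [-4.3 -2.3  7.3] T [-0.28  0.92  0.09] w 0.172
[[0.954, -0.0, 0.299], [-0.299, -0.001, 0.954], [-0.0, -1.0, -0.001]] [  8.8  22.9 -16.9 114.8   9.5  43.6 -31.2]
now [ 0.5234 -0.0164  0.1134] theta -17.41
t 11.9 tcp [ 0.5234 -0.0164  0.1134] F [-4.1 -0.2  6.8] T [-0.28  0.97  0.09] w 0.176
[[0.935, -0.001, 0.356], [-0.356, -0.001, 0.935], [-0.0, -1.0, -0.001]] [  8.2  22.8 -16.2 114.9   9.1  43.5 -34.2]
now [ 0.5234 -0.0164  0.1134] theta -20.84
```

```bash
for k in 1 2 3; do python3 -m jog '[{"x":0,"y":0,"z":0,"yaw":0.02},{"x":0,"y":0,"z":0,"yaw":0.04},{"x":0,"y":0,"z":0,"yaw":0.04}]' >/dev/null; python3 -c "
from h import *
import go
s=st(); go.plan()"|grep -v '^\['; done
```

```text
t 12.2 tcp [ 0.5234 -0.0164  0.1134] F [-3.7 -1.1  7.8] T [-0.33  0.93  0.19] w 0.177
now [ 0.5234 -0.0164  0.1134] theta -23.11
t 12.5 tcp [ 0.5234 -0.0164  0.1134] F [-3.7 -0.4  8.5] T [-0.28  0.97  0.16] w 0.178
now [ 0.5234 -0.0164  0.1134] theta -25.41
t 12.8 tcp [ 0.5234 -0.0164  0.1134] F [-5.5  0.   8.1] T [-0.28  0.94  0.33] w 0.171
now [ 0.5234 -0.0164  0.1134] theta -27.67
```

```bash
python3 - <<'E'
from m import *
p,d,P,_=cloud("wrist"); save(p,"w4.png"); s=monitor.read_state(); R=np.array(s["tcp_rot"]); x=np.array(s["tcp_pos"])
f=bar(P,np.array([.5248,-.0144]),.045,.078,.09); print("pipe",f[0].round(4),np.round(f[1],1),round(f[2],1),f[4])
q=P.reshape(-1,3); q=q[~np.isnan(q[:,0])]
L=(q-x)@R*1000
m=(abs(L[:,0])<11)&(abs(L[:,2])<45)&(abs(q[:,2]-.140)<.003); b=q[m]
r_=cv2.minAreaRect((b[:,:2]*1000).astype(np.float32)); print(len(b),r_, b[:,2].mean())
E
```

```text
pipe [ 0.5245 -0.0143] [148.4  64.8] -20.7 15783
5885 ((524.5369262695312, -16.662931442260742), (56.60585403442383, 21.776256561279297), 68.77108764648438) 0.14023100352560514
```

View pics/w4.png

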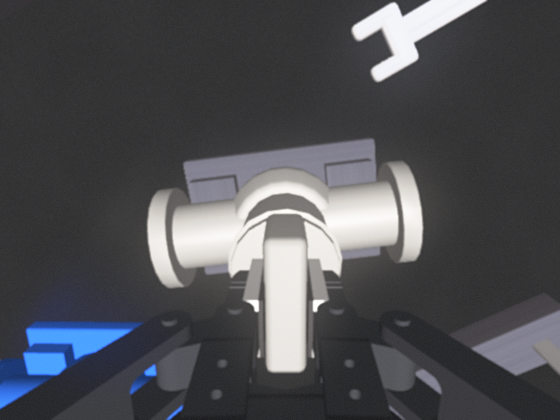

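The bar is straight in the jaws. The pipe's flanges, at (168,237) and (407,213), put it about 6° past square, which is roughly the slot play beyond shut. One more small push should confirm the stop by torque.

```bash
for k in 1; do python3 -m jog '[{"x":0,"y":0,"z":0,"yaw":0.02},{"x":0,"y":0,"z":0,"yaw":0.04},{"x":0,"y":0,"z":0,"yaw":0.04}]' >/dev/null; python3 - <<'E'
from m import *
import go
s=st(); go.plan()
p,d,P,_=cloud("wrist"); save(p,"w5.png"); R=np.array(s["tcp_rot"]); x=np.array(s["tcp_pos"])
q=P.reshape(-1,3); q=q[~np.isnan(q[:,0])]; L=(q-x)@R*1000
m=(abs(L[:,0])<11)&(L[:,2]>12)&(L[:,2]<45)&(abs(q[:,2]-.140)<.003); b=L[m]
for z in (13,17,21,25):
    c=b[abs(b[:,2]-z)<1.5][:,0]; print(z,len(c),c.min().round(1),c.max().round(1))
E
done
```

```text
t 13.15 tcp [ 0.5233 -0.0164  0.1134] F [-4.3 -1.3  8.6] T [-0.37  1.04  0.85] w 0.176
[[0.867, -0.001, 0.498], [-0.498, -0.001, 0.867], [-0.0, -1.0, -0.001]] [  6.5  22.6 -14.1 115.    7.9  43.3 -42.3]
now [ 0.5233 -0.0164  0.1134] theta -29.87
13 282 -7.3 8.5
17 347 -7.3 8.5
21 371 -7.6 8.4
25 408 -7.5 8.3
```

Torque jumped to 0.85 N m, so that is the hard stop. I'll ease back within the slot play to unload it and square the bar up.

```bash
for k in 1 ; do python3 -m jog '[{"x":0,"y":0,"z":0,"yaw":-0.04},{"x":0,"y":0,"z":0,"yaw":-0.08},{"x":0,"y":0,"z":0,"yaw":-0.08}]' >/dev/null; python3 -c "
from h import *
import go
s=st(); go.plan()"; done;  python3 -m jog '[{"x":0,"y":0,"z":0,"yaw":-0.02},{"x":0,"y":0,"z":0,"yaw":-0.03},{"x":0,"y":0,"z":0,"yaw":-0.03}]' >/dev/null; python3 -c "
from h import *
import go
s=st(); go.plan()"
```

```text
t 13.5 tcp [ 0.5234 -0.0165  0.1134] F [-3.8 -0.9  8. ] T [-0.2   0.9   0.08] w 0.176
[[0.904, -0.001, 0.428], [-0.428, -0.001, 0.904], [-0.0, -1.0, -0.001]] [  7.4  22.7 -15.2 114.9   8.5  43.4 -38.2]
now [ 0.5234 -0.0165  0.1134] theta -25.37
t 13.8 tcp [ 0.5236 -0.0165  0.1134] F [-4.  -1.4  6. ] T [-0.24  0.76 -0.09] w 0.174
[[0.916, -0.0, 0.402], [-0.402, -0.0, 0.916], [0.0, -1.0, -0.0]] [  7.7  22.7 -15.5 114.9   8.7  43.4 -36.7]
now [ 0.5236 -0.0165  0.1134] theta -23.7
```

```bash
python3 -m jog '[{"x":0,"y":0,"z":0,"yaw":0},{"x":0,"y":0,"z":0,"yaw":0},{"x":0,"y":0,"z":0,"yaw":0},{"x":0,"y":0,"z":0,"yaw":0},{"x":0,"y":0,"z":0,"yaw":0},{"x":0,"y":-5,"z":0,"yaw":0},{"x":0,"y":-30,"z":0,"yaw":0},{"x":0,"y":-60,"z":0,"yaw":0},{"x":0,"y":-90,"z":0,"yaw":0},{"x":0,"y":-120,"z":0,"yaw":0},{"x":0,"y":-130,"z":0,"yaw":0},{"x":0,"y":-130,"z":0,"yaw":0}]' 0.5; python3 - <<'E'
from m import *
st()
for n in ("wrist","scene"):
    p,d,P,_=cloud(n); save(p,"f_"+n+".png")
    f=bar(P,np.array([.5248,-.0144]),.045,.078,.09); print("pipe",f[0].round(4),np.round(f[1],1),round(f[2],1),f[4])
    b=bar(P,np.array([.5248,-.0144]),.134,.150); print("bar",b[0].round(4),np.round(b[1],1),round(b[2],1),round(b[3],1),b[4],b[5].mean(0).round(4) if b[4] else 0)
    c=bar(P,np.array([.5248,-.0144]),.100,.112,.04); print("flange",c[0].round(4),np.round(c[1],1),np.median(c[5][:,2]).round(4))
E
```

```text
clock: 15.0
tcp_pos: [0.5246, -0.0162, 0.2443]
tcp_rot: [[0.915, 0.003, 0.404], [-0.404, -0.0, 0.915], [0.003, -1.0, 0.001]]
force: [0.1, -0.3, 0.4]
width: 0.497
t 15.0 tcp [ 0.5246 -0.0162  0.2443] F [ 0.1 -0.3  0.4] T [ 0.04 -0.   -0.02] w 0.497
[[0.915, 0.003, 0.404], [-0.404, -0.0, 0.915], [0.003, -1.0, 0.001]] [  9.4  13.3 -16.8 107.9   4.5  59.2 -33.2]
pipe [ 0.5234 -0.015 ] [147.8  63.5] -20.5 5836
bar [ 0.5229 -0.0168] [55.3 15.4] 66.6 66.4 1649 [ 0.5235 -0.0158  0.1386]
flange [ 0.5229 -0.0172] [50.4 49.2] 0.1049
pipe [ 0.5247 -0.0187] [152.   66.6] -23.2 625
bar [ 0.5236 -0.0189] [55.3 19.5] 66.4 65.2 106 [ 0.5247 -0.0201  0.1379]
flange [ 0.5343 -0.026 ] [54.5 28.1] 0.1052
```

View pics/f_wrist.png

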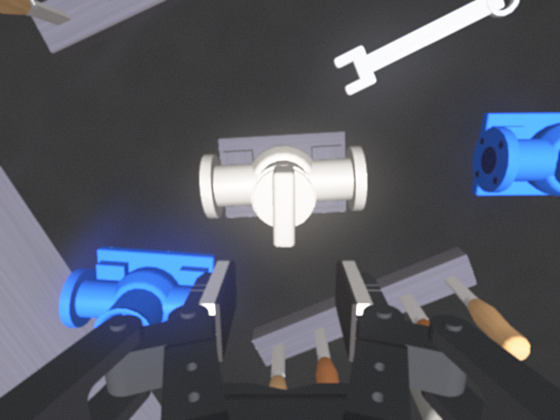

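The view shows the handle on the valve at (284,200), its bar square across the pipe, with the fingers clear. The bar top measures about 0.139 m, against 0.140 m when home and 0.148 m when not dropped in.

```bash
python3 -c "
from rig import r
print(r.sign_off())"
```

```text
the job is handed in; nothing more can be done
None
```

The small grey handle is on the grey valve, fully home and turned clockwise to its stop. I released it and handed the job in at about 15 s.

**Fit:** I set the slot to the tang angle seen in the bore. The stem went in with almost no force, and contact came at the height expected for fully home. After release the bar top measured about 139 mm, against 140 mm if home and 148 mm if not dropped in.

**Stop:** The stop showed as a torque rise from about 0.16 to 0.85 N m. I then eased the bar back about 6° within the slot's play to take the load off.

**Final angle:** The bar was about 3° past exactly square to the pipe by the wrist camera. The scene camera agreed to within a degree.

**Disagreement:** The stop came about 9° past the square position I measured. That is more than the 0.08 rad (about 4.6°) of play stated. I put the rest down to grip compliance and measurement error, but did not check this.

**Bystanders:** The final wrist view showed the wrench, the two blue valves and the tool stand in view undisturbed. I did not re-measure the other items, but no unexpected contact forces showed in the readings.

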